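# Zero the lift slide's dial and lock it

### The arm

A 7-joint arm with a two-finger parallel gripper is mounted at the origin on the work surface. World frame = base frame: x ahead of the robot, y to its left, z up, the work surface at z = 0. Lengths are in m, angles in rad, forces in N, time in s.
With the tool pointing down it reaches from about 0.4 to 0.9 m from the base axis. Payload 5.5 kg.
Tool frame: the origin (TCP) lies on the centre line of the jaws, within the pads' length; the fingertips stand 19 mm ahead of it and the grasp point (between the pads) is the TCP; z points along the fingers, y is the line along which they close (so a half turn about z gives the same grasp; the last joint's range is limited). The gripper opens to 85 mm and grips with 20 to 120 N. Pads are 22 mm wide; open, the fingers measure 114 mm over their backs; the gripper's body (76 mm by 85 mm) begins 54 mm behind the grasp point. The pads swing forward as they close: fully open they stand 13 mm farther back than shut.
Start: joints at [1.494, 0.501, -0.427, 1.55, 0.221, 1.138, -0.21], TCP at [0.217, -0.613, 0.211] pointing down, gripper open.
Joint ranges: [-2.88, 2.88], [-0.31, 2.03], [-1.54, 1.56], [0.2, 2.42], [-1.41, 4.55], [0.19, 2.02], [-2.57, 2.57]. Speed limits (rad/s): [2.57, 2.57, 3.14, 3.14, 3.14, 3.14, 3.14].

### API

Orientations are given as a unit quaternion [w, x, y, z].
In Python, from workcell import manip, camera, outline_of, pinpoint gives the robot as it stands. Calls block until the motion is done:
- manip.movep(position, orientation): joint-space move of the TCP to a pose.
- manip.movel(position, rot=None, v=0.15, stop_force=None): straight line of the TCP; rot=None keeps the orientation; v is the mean speed in m/s. With stop_force (N) it stops when the force on the tool has changed by that much, and returns True; else False.
- manip.move_j(angles): joint-space move.
- manip.command_gripper(opening): finger opening in m; the grip force is fixed at half the most; returns when the fingers have stopped.
- manip.sleep(seconds).
- manip.ik(position, orientation): joint angles nearest the present ones, or None.
- camera(name): name is "scene" or "top" or "wrist"; returns a dict with "img" (400x640x3 uint8, red, green, blue), "camera_matrix" (3x3 intrinsics, pixels), "rvec" (rotation vector, rad) and "tvec" (3), from world to camera coordinates, as OpenCV has them. Camera axes: x right, y down, z forward; pixel columns grow to the right and rows downward; lengths in m; the calibration is good to about 2 mm. A picture is of the moment at which its call begins. There is no depth.
A pose or a line that the arm cannot do raises manip.Unreachable and nothing moves.
- manip.hand_in(): hands the job in; it is judged then, once.
Trained networks look in a picture, given as the dict that the camera call returned (one of the last four; its "shot" number tells which), for a name from the list of things; names that differ only in an ending like _2 or _b are one class to them, and where a whole thing is asked for, a point or a joint stands for the part that bears it (a point fixed in the world has none). Each returns a list of dicts, best first, with "confidence" (0 to 1); they miss things now and then, are a little off and sometimes report something else, mostly with a low value. They report only what shows in the picture. A call takes as long as a camera call.
- outline_of(picture, thing): "region" (400x640 bool, what is visible of it).
- pinpoint(picture, thing): "xyz" ([x, y, z] in m, in the coordinates of the camera as it stood for that picture, good to about 4 mm: a listed point, or the origin of a listed thing).
Readings, each from a call of its own:
- manip.current_t(): time.
- manip.current_qpos(): joint angles.
- manip.current_qvel(): joint speeds.
- manip.current_tau(): joint torques, N m.
- manip.current_ee_pos(): TCP position.
- manip.current_eef_rot(): TCP orientation.
- manip.current_contact_force(): force on the tool from outside, world axes, zero at the start.
- manip.current_torque(): the same for the moment, N m.
- manip.current_gripper_width(): finger opening in m.
- manip.current_gripper_force(): force on a finger pad.
Only numpy, scipy, OpenCV 4.12 (cv2) and the standard library are available. Lean on these libraries where they do the work, as an engineer would, in place of code of your own. Each camera call takes 0.05 s, during which the arm holds its last target. There are 200 camera calls.

### The job

The lift slide's platform has just been set to its reference height, so make this height its zero: turn the loose graduated dial collar on top of the slide until its broad zero line stands at the fixed pointer, then tighten the knurled lock ring above it, clockwise and fully home. Leave the crank, the setting block and the stack of plates where they lie, and the dial must still read zero when you have finished.

Things in the scene. Friction and masses are not known exactly. Their poses are not given: they have to be found in the camera images.
- slide: Lift slide of bare aluminium, fixed to the bench: base plate, guide rods, lead screw, square top plate 100 x 100 mm with its upper face 164 mm above the bench. Origin: on the bench, on the screw's vertical axis; z up, x towards the pointer and the platform (110 mm wide, from 25 to 167 mm along x, 105 mm above the bench). Dial, lock ring and spindle end are stacked on this axis over the top plate.
- pointer_tip (a point): Tip of the fixed black pointer on the top plate: 32 mm from the axis along the slide's x, 2 mm outside the dial's rim, 168 mm above the bench. The pointer is 4 mm thick and runs outwards from here to 48 mm from the axis.
- zero_line (a point): Lower end of the dial's zero line, on the edge between knurled band and bevel: 29.5 mm from the axis, 180 mm above the bench. The zero line is the broadest (2.6 mm) black line on the bevel and also runs down the knurled band; the other 29 lines are thin, 12 degrees apart. At zero it is in line with the pointer, seen from above.
- dial_grip (a point): Centre of the dial collar's knurled band, on the axis, 174 mm above the bench. Aluminium; the band is 60 mm in diameter, from 168 to 180 mm above the bench, then a bevel from 59 to 44 mm in diameter up to 186 mm. Grip it across the band, in any direction, fingertips 168 mm or more above the bench (lower, they meet the pointer or the top plate).
- dial (a joint): Angle of the zero line from the pointer, rad, counter-clockwise seen from above; 0 = zero reading. It starts between 0.6 and 2.2, so clockwise is the shorter way. No end stops; steady friction of 0.10 N m; it stays where it is left and does not turn with the lock ring.
- ring_grip (a point): Centre of the lock ring, on the axis, 193 mm above the bench. The ring is dark steel, knurled, 42 mm in diameter, from 186.5 to 199.5 mm above the bench, 0.5 mm over the dial's flat top. It is to be gripped across its diameter, in any direction, with the fingertips clear of the dial below.
- ring_line (a point): Outer end of the white line across the ring's upper face, 19.4 mm from the axis. When the ring is fully home this line meets the short black line on the spindle's shoulder, which lies towards the pointer.
- lock_ring (a joint): Turn of the lock ring, rad, clockwise as seen from above: 0 = slack, 1.4 = fully home against its stop. It starts between 0 and 0.5, friction 0.06 N m, and stays where it is left.
- spindle_end (a point): Top of the spindle, on the axis, 215.5 mm above the bench: a 10 mm square, 12 mm high, on a round shoulder 22 mm in diameter that ends 4 mm above the lock ring. The spindle does not turn.
- crank: Loose dark steel crank, lying flat: arm 96 x 18 mm and 10 mm thick, black grip standing 64 mm high at one end, hub with a square hole at the other. Origin: middle of the arm's underside. To be left alone.
- setting_block: Loose steel block 75 x 50 x 25 mm with nine holes. Origin: centre of its underside. To be left alone.
- plates: Loose stack of eight blank steel plates 54 x 86 mm, 10 mm high together; it moves as one. Origin: centre of its underside. To be left alone.

How it is judged:
By the outcome, as a careful person would: the job done as asked, in the order asked, and still so for the second after the job is handed in, with the robot touching nothing.
It also fails if it takes over 51 s, if anything falls off the work surface, if the arm or the gripper's body presses on something with over 40 N, if the wrist force passes 120 N, or if a joint passes its speed limit or range.

## Working session

There is one attempt and no reset: what is moved stays moved. The work goes in short steps, each a Python script; the robot and the scene stay as the last script left them, time stands still between calls to the robot, and variables do not carry over. Pictures are saved under pics/ and viewed, at most 10 in all, crops included, and the job is handed in when it is done.

```bash
ls; mkdir -p pics
cat > h.py <<'E'
import numpy as np, cv2
from workcell import manip, camera, outline_of, pinpoint
from scipy.spatial.transform import Rotation as R
def w(pic,p):
    Rm=cv2.Rodrigues(np.array(pic["rvec"],float))[0]
    return Rm.T@(np.array(p)-np.array(pic["tvec"]).ravel())
def px(pic,P):
    return cv2.projectPoints(np.array(P,float).reshape(-1,3),np.array(pic["rvec"],float),np.array(pic["tvec"],float),np.array(pic["camera_matrix"]),None)[0].reshape(-1,2)
def ray(pic,uv,z):
    Rm=cv2.Rodrigues(np.array(pic["rvec"],float))[0]; c=-Rm.T@np.array(pic["tvec"],float).ravel()
    d=Rm.T@np.linalg.inv(pic["camera_matrix"])@np.array([*uv,1.]); return c+d*(z-c[2])/d[2]
def save(pic,n,crop=None,s=1):
    im=pic["img"][:,:,::-1]
    if crop: im=im[crop[1]:crop[3],crop[0]:crop[2]]
    cv2.imwrite("pics/"+n,cv2.resize(im,None,fx=s,fy=s,interpolation=cv2.INTER_CUBIC))
E
python3 - <<'E'
from h import *
ims=[]
for n in ["scene","top"]:
    p=camera(n); ims.append(p["img"])
    for t in ["slide","pointer_tip","zero_line","dial_grip","ring_grip","ring_line","spindle_end","crank","setting_block","plates"]:
        r=pinpoint(p,t)
        print(n,t,[(round(q["confidence"],2),w(p,q["xyz"]).round(4)) for q in r[:2]])
im=np.vstack(ims)[:,:,::-1]; cv2.imwrite("pics/a.png",cv2.resize(im,(480,600)))
print(manip.current_t(),manip.current_eef_rot())
E
```

```text
pics
scene slide [(0.8, array([ 0.5744, -0.0011,  0.0024])), (0.43, array([ 0.6114, -0.0052,  0.169 ]))]
scene pointer_tip [(0.81, array([ 0.6096, -0.0056,  0.1732]))]
scene zero_line [(0.71, array([0.5712, 0.0286, 0.1787]))]
scene dial_grip [(0.66, array([0.5782, 0.0009, 0.1729]))]
scene ring_grip [(0.42, array([ 5.799e-01, -3.000e-04,  1.956e-01]))]
scene ring_line [(0.65, array([0.5924, 0.0132, 0.2014]))]
scene spindle_end [(0.82, array([ 0.5831, -0.0007,  0.2137])), (0.37, array([0.5724, 0.0302, 0.1775]))]
scene crank [(0.66, array([0.554 , 0.1598, 0.0043]))]
scene setting_block [(0.87, array([ 6.078e-01, -1.437e-01,  3.000e-04]))]
scene plates [(0.81, array([0.7267, 0.1661, 0.    ]))]
top slide [(0.73, array([ 0.581 ,  0.0018, -0.0011]))]
top pointer_tip [(0.85, array([ 0.6116, -0.0046,  0.1675]))]
top zero_line [(0.54, array([ 0.6109, -0.002 ,  0.1669])), (0.5, array([0.5734, 0.0249, 0.1787]))]
top dial_grip [(0.6, array([ 5.804e-01, -5.000e-04,  1.734e-01]))]
top ring_grip [(0.62, array([5.784e-01, 5.000e-04, 1.942e-01])), (0.58, array([0.5718, 0.0268, 0.1783]))]
top ring_line [(0.52, array([0.5878, 0.019 , 0.2002])), (0.41, array([0.5846, 0.0011, 0.1749]))]
top spindle_end [(0.77, array([ 0.578 , -0.0018,  0.213 ]))]
top crank [(0.54, array([ 0.5569,  0.1573, -0.0039]))]
top setting_block [(0.93, array([ 0.6084, -0.1441,  0.002 ]))]
top plates [(0.94, array([0.7286, 0.1664, 0.0029])), (0.72, array([ 0.6091, -0.0021,  0.164 ]))]
1.1 [1.92348399e-05 9.85597711e-01 1.69106921e-01 9.74931725e-06]
```

View pics/a.png

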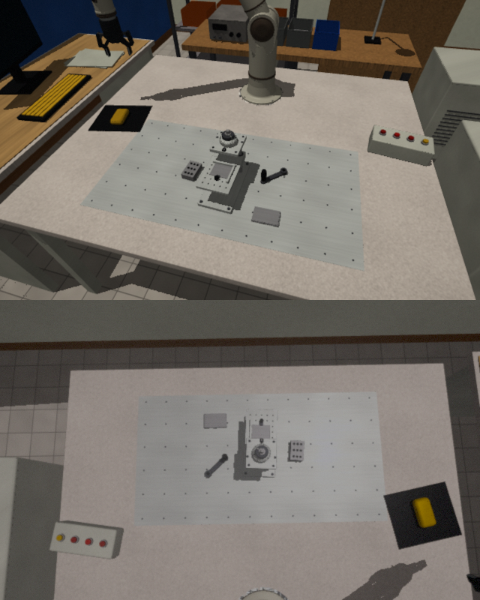

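```bash
cat >> h.py <<'E'
def rot(a):  # fingers close along world angle a-90deg
    q=(R.from_euler('z',a,degrees=True)*R.from_euler('x',180,degrees=True)).as_quat(); return [q[3],q[0],q[1],q[2]]
E
python3 - <<'E'
from h import *
for a in range(-180,180,30):
    q=manip.ik([0.579,-0.001,0.36],rot(a)); print(a,None if q is None else np.round(q,2))
q=manip.ik([0.579,-0.001,0.36],rot(0))
manip.movep([0.579,-0.001,0.36],rot(0))
p=camera("wrist"); save(p,"b.png")
for t in ["pointer_tip","zero_line","dial_grip","ring_grip","ring_line","spindle_end"]:
    r=pinpoint(p,t)
    print(t,[(round(q["confidence"],2),w(p,q["xyz"]).round(4),px(p,w(p,q["xyz"])).round()) for q in r[:2]])
print(manip.current_t())
E
```

```text
-180 [ 0.89  0.61 -1.44  1.52  0.61  1.54  1.03]
-150 [ 0.85  0.52 -1.3   1.52  0.5   1.48  1.64]
-120 [ 0.85  0.52 -1.3   1.52  0.5   1.48  2.16]
-90 None
-60 [-0.41  0.25  0.45  1.56 -0.11  1.36 -2.56]
-30 [ 0.7   0.38 -0.99  1.52  0.32  1.41 -2.4 ]
0 [ 0.8   0.45 -1.17  1.52  0.42  1.45 -1.96]
30 [ 0.83  0.48 -1.23  1.52  0.45  1.46 -1.47]
60 [ 0.85  0.51 -1.29  1.52  0.5   1.48 -0.98]
90 [ 0.87  0.55 -1.35  1.52  0.53  1.5  -0.48]
120 [ 0.87  0.55 -1.35  1.52  0.53  1.5   0.04]
150 [ 0.89  0.59 -1.41  1.52  0.59  1.53  0.52]
pointer_tip [(0.97, array([ 0.6097, -0.0052,  0.1682]), array([[321., 147.]])), (0.5, array([0.5708, 0.0252, 0.1831]), array([[295., 181.]]))]
zero_line [(0.96, array([0.5693, 0.0261, 0.182 ]), array([[294., 183.]]))]
dial_grip [(0.77, array([ 5.773e-01, -5.000e-04,  1.711e-01]), array([[317., 174.]]))]
ring_grip [(0.7, array([ 0.5729, -0.0035,  0.1913]), array([[320., 181.]]))]
ring_line [(0.58, array([0.5868, 0.0093, 0.1965]), array([[308., 170.]]))]
spindle_end [(0.83, array([ 0.5783, -0.0039,  0.2134]), array([[320., 181.]]))]
4.025
```

View pics/b.png

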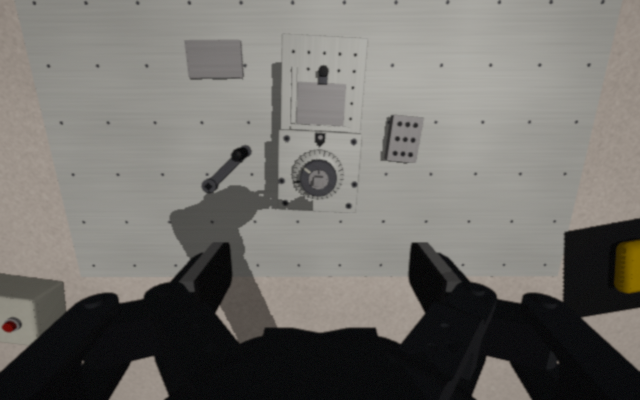

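Run:
```python
from h import *
manip.movel([0.545,-0.001,0.275],v=0.2)
p=camera("wrist"); u=px(p,[0.579,0,0.18])[0].round().astype(int); print(u, (-cv2.Rodrigues(p["rvec"])[0].T@np.array(p["tvec"]).ravel()).round(3))
c=[u[0]-80,max(u[1]-60,0)]; print(c); save(p,"c.png",[c[0],c[1],c[0]+160,c[1]+120],5)
np.savez("c.npz",**{k:np.array(v) for k,v in p.items() if k!="shot"})
for t in ["pointer_tip","zero_line","dial_grip","ring_grip","ring_line","spindle_end"]:
    r=pinpoint(p,t)
    print(t,[(round(q["confidence"],2),w(p,q["xyz"]).round(4),px(p,w(p,q["xyz"])).round()) for q in r[:2]])
print(manip.current_t())
```

```text
[317 155] [ 0.612 -0.003  0.439]
[np.int64(237), np.int64(95)]
pointer_tip [(0.64, array([ 0.6083, -0.0026,  0.1657]), array([[320., 120.]]))]
zero_line [(0.76, array([0.5674, 0.026 , 0.1793]), array([[288., 168.]])), (0.73, array([0.7346, 0.162 , 0.0008]), array([[195.,  19.]]))]
dial_grip []
ring_grip [(0.98, array([ 0.5758, -0.0017,  0.1872]), array([[319., 160.]]))]
ring_line [(0.65, array([0.5862, 0.0066, 0.1967]), array([[309., 149.]]))]
spindle_end [(0.82, array([ 0.5794, -0.0019,  0.212 ]), array([[319., 160.]]))]
4.9833
```

View pics/c.png

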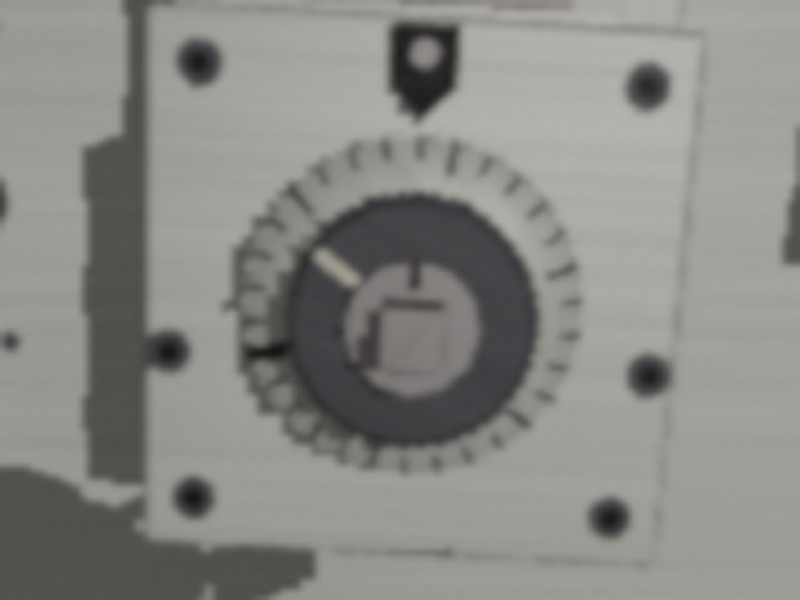

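Run:
```python
from h import *
p=dict(np.load("c.npz"))
f=lambda u,v,z: ray(p,(237+(u+.5)/5-.5,95+(v+.5)/5-.5),z)[:2]
C=np.array([f(*k,.164) for k in [(148,5),(705,35),(655,565),(145,540)]]); print("plate",C.round(4),C.mean(0),[np.linalg.norm(C[i]-C[i-1]).round(4) for i in range(4)])
e=[C[0]-C[3],C[1]-C[2]]; print("yaw",[np.degrees(np.arctan2(d[1],d[0])) for d in e])
e=[C[1]-C[0],C[2]-C[3]]; print("yaw+-90",[np.degrees(np.arctan2(d[1],d[0])) for d in e])
ax=f(413,340,.2155); print("spindle",ax)
print("ring c",f(414,320,.1995), "shoulder",f(413,329,.2035))
print("dialc", f((236+580)/2,(133+472)/2,.180))
P=f(420,118,.168);Z=f(247,354,.180);L=f(316,253,.1995);S=f(414,262,.2035)
for n,q in zip("PZLS",(P,Z,L,S)):
  for a in (ax,C.mean(0)):
    d=q-a; print(n,q.round(4),np.linalg.norm(d).round(4),np.degrees(np.arctan2(d[1],d[0])).round(1))
```

```text
plate [[ 0.6291  0.0447]
 [ 0.6241 -0.0535]
 [ 0.526  -0.0489]
 [ 0.5311  0.0499]] [ 0.57759217 -0.00195014] [np.float64(0.0982), np.float64(0.0983), np.float64(0.0982), np.float64(0.0989)]
yaw [np.float64(-3.073106085006454), np.float64(-2.726140875259643)]
yaw+-90 [np.float64(-92.93521237849963), np.float64(-92.92672781465987)]
spindle [ 0.57785296 -0.00203479]
ring c [ 0.57864458 -0.00215639] shoulder [ 0.57776961 -0.00200433]
dialc [ 0.57896862 -0.00107397]
P [ 0.61   -0.0032] 0.0321 -2.0
P [ 0.61   -0.0032] 0.0324 -2.2
Z [0.5699 0.0273] 0.0304 105.1
Z [0.5699 0.0273] 0.0302 104.7
L [0.5894 0.0135] 0.0193 53.5
L [0.5894 0.0135] 0.0194 52.7
S [ 0.5883 -0.0022] 0.0105 -0.7
S [ 0.5883 -0.0022] 0.0108 -1.2
```

Run:
```python
from h import *
A=[0.578,-0.002]
manip.movep(A+[0.26],rot(130))
manip.command_gripper(0.070); print("w",manip.current_gripper_width())
manip.movel(A+[0.200],v=0.1)
s=manip.movel(A+[0.172],v=0.02,stop_force=6)
print(s,manip.current_ee_pos(),manip.current_contact_force(),manip.current_qpos().__repr__(),manip.current_t())
```

```text
w 0.06979574697083404
False [ 0.57807924 -0.00197661  0.17211766] [ 0.64468216 -0.44031303  0.29658173] array([ 0.80202938,  0.70689479, -1.21251986,  1.75887032,  0.71240953,
        1.1960454 ,  0.0808991 ]) 9.4417
```

Run:
```python
from h import *
A=[0.578,-0.002]
s=manip.movel(A+[0.167],v=0.02,stop_force=6)
print(s,manip.current_ee_pos(),manip.current_contact_force(),manip.current_t())
p=camera("wrist"); save(p,"d.png",[160,60,480,300],2.5)
```

```text
False [ 0.57786774 -0.00201342  0.16677292] [-0.09751995  0.00710377  0.36853318] 9.8417
```

View pics/d.png

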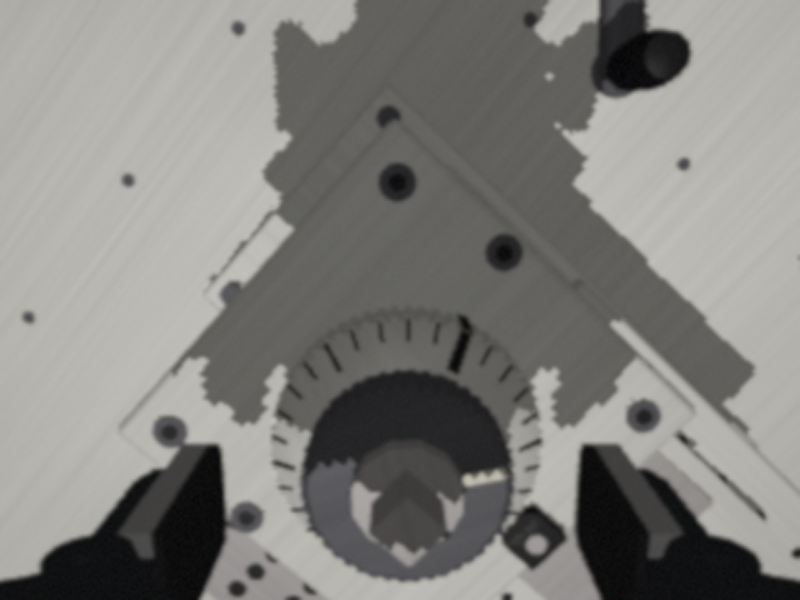

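Run:
```python
from h import *
p=camera("wrist"); q=manip.current_eef_rot(); Rt=R.from_quat([q[1],q[2],q[3],q[0]]).as_matrix(); t=manip.current_ee_pos()
for z in (19,15,10,5,0,-5,-10,-15,-20):
    print(z,[((px(p,t+Rt@np.array([x,y,z])/1000)[0]-[160,60])*2.5).round() .tolist() for x in (11,-11) for y in (-35,35)])
print("camera tool frame",Rt.T@(-cv2.Rodrigues(p["rvec"])[0].T@np.array(p["tvec"]).ravel()-t))
```

```text
19 [[268.0, 361.0], [542.0, 361.0], [272.0, 441.0], [537.0, 441.0]]
15 [[265.0, 365.0], [545.0, 365.0], [269.0, 447.0], [540.0, 447.0]]
10 [[262.0, 371.0], [548.0, 371.0], [266.0, 455.0], [544.0, 455.0]]
5 [[258.0, 378.0], [553.0, 378.0], [262.0, 463.0], [548.0, 463.0]]
0 [[254.0, 384.0], [557.0, 385.0], [259.0, 472.0], [552.0, 472.0]]
-5 [[250.0, 392.0], [561.0, 392.0], [255.0, 481.0], [556.0, 481.0]]
-10 [[245.0, 399.0], [566.0, 399.0], [251.0, 491.0], [560.0, 491.0]]
-15 [[240.0, 407.0], [571.0, 407.0], [246.0, 501.0], [565.0, 502.0]]
-20 [[235.0, 416.0], [577.0, 416.0], [241.0, 513.0], [570.0, 513.0]]
camera tool frame [ 0.0655707  -0.00120716 -0.16255077]
```

Run:
```python
from h import *
p=camera("scene"); t=manip.current_ee_pos(); print(t)
u=px(p,[.578,-.002,.19])[0].astype(int); c=[u[0]-50,u[1]-45]; 
im=cv2.resize(p["img"][c[1]:c[1]+75,c[0]:c[0]+100,::-1],None,fx=8,fy=8,interpolation=cv2.INTER_CUBIC)
for z in (.168,.18,.1995,.2155):
    a=(px(p,[.578,-.002,z])[0]-c+.5)*8; cv2.circle(im,tuple(a.astype(int).tolist()),4,(0,0,255),-1); print(z,a)
d=np.array([np.cos(np.radians(40)),np.sin(np.radians(40)),0])*.035
for s in (-1,1):
  for z,col in ((.164,(0,255,0)),(.177,(255,0,0)),(.2,(0,255,255))):
    a=(px(p,np.array([.578,-.002,z])+s*d)[0]-c+.5)*8; cv2.circle(im,tuple(a.astype(int).tolist()),4,col,-1)
cv2.imwrite("pics/e.png",im)
```

```text
[ 0.57806734 -0.00196129  0.16706052]
0.168 [411.30684373 419.04417929]
0.18 [409.48792142 390.69219325]
0.1995 [406.4639195  343.55633714]
0.2155 [403.91734935 303.8623266 ]
```

View pics/e.png

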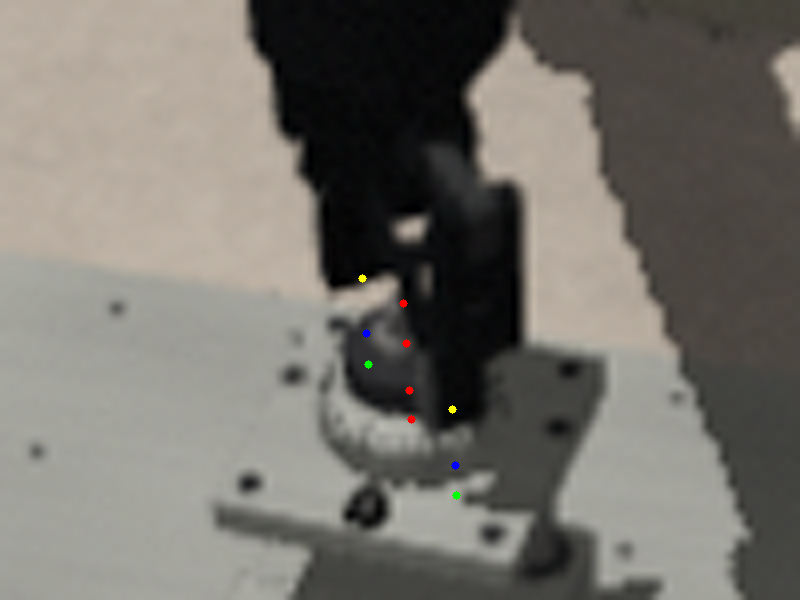

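The scene picture shows the fingertips near z≈0.195–0.20 (tip at about pixel 452,428) although the reported TCP is at 0.167. The wrist picture agrees: the tip corners at (220,445) project to about 33 mm behind the TCP. The true grasp point seems to be about 40 mm above the reported one, so I'll touch the top plate gently to calibrate it.

Run:
```python
from h import *
A=[0.578,-0.002]
s=manip.movel(A+[0.145],v=0.04,stop_force=6)
print(s,manip.current_ee_pos())
if not s:
    s=manip.movel(A+[0.122],v=0.015,stop_force=6)
print(s,manip.current_ee_pos(),manip.current_contact_force(),manip.current_gripper_width(),manip.current_t())
```

```text
False [ 0.57804827 -0.00187716  0.14499537]
True [ 0.57798472 -0.0020197   0.13600335] [-0.76849193 -0.0537663   5.80861221] 0.0704923323760466 11.4667
```

```bash
cat >> h.py <<'E'
A=[0.578,-0.002]
def look(n):
    p=camera("wrist"); u=px(p,[.578,-.002,.18])[0].round().astype(int); c=[int(u[0]-80),int(max(u[1]-60,0))]
    save(p,n+".png",[c[0],c[1],c[0]+160,c[1]+120],5); np.savez(n+".npz",c=c,**{k:np.array(v) for k,v in p.items() if k!="shot"})
    print("shot",c,manip.current_t())
def ang(n,u,v,z,ax=A):
    p=dict(np.load(n+".npz")); c=p["c"]; q=ray(p,(c[0]+(u+.5)/5-.5,c[1]+(v+.5)/5-.5),z)[:2]-ax
    return q+ax,np.linalg.norm(q).round(4),np.degrees(np.arctan2(q[1],q[0])).round(2)
E
python3 - <<'E'
from h import *
manip.movel(A+[0.145],v=0.05)
manip.command_gripper(0.05); print("w",manip.current_gripper_width(),manip.current_gripper_force(),manip.current_contact_force())
q=np.array(manip.current_qpos()); q[6]-=np.radians(107.8)
manip.move_j(q); print(manip.current_torque(),manip.current_contact_force(),manip.current_gripper_width(),manip.current_t())
manip.command_gripper(0.072)
manip.movel(A+[0.19],v=0.1)
qq=manip.current_eef_rot(); print(qq,rot(22.2)); look("f")
E
```

```text
w 0.057361764387020474 62.84612417221069 [-0.70994422  0.56292868  6.30278398]
[-0.30795837  1.3676514  -0.0546737 ] [-7.31389178 -0.30989968  7.81991035] 0.05725945680867929 13.725
[9.93890978e-06 9.81321551e-01 1.92372424e-01 9.29461082e-04] [np.float64(6.008684599924413e-17), np.float64(0.9812926639922452), np.float64(0.19252196652590745), np.float64(1.1788570503575321e-17)]
shot [237, 165] 14.6667
```

View pics/f.png

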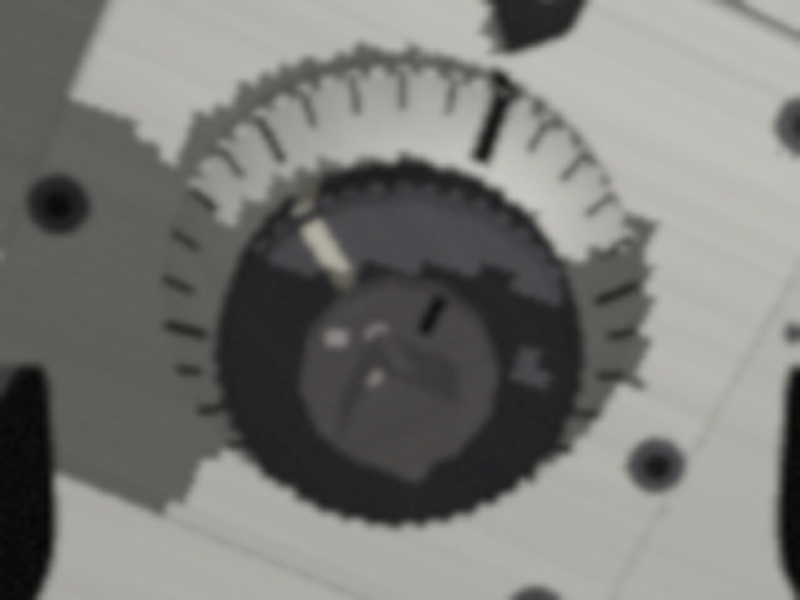

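Run:
```python
from h import *
for k in [("Z",502,90,.180),("Zi",484,158,.186),("P",500,50,.168),("S",440,300,.2035),("Si",427,332,.2035),("L",305,222,.1995),("Li",345,283,.1995),("spc",398,378,.2035),("ringc",400,342,.1995)]:
    print(k[0],ang("f",*k[1:]))
```

```text
Z (array([ 0.60768614, -0.00276052]), np.float64(0.0297), np.float64(-1.47))
Zi (array([ 0.60050643, -0.00316819]), np.float64(0.0225), np.float64(-2.97))
P (array([ 0.61016961, -0.00215202]), np.float64(0.0322), np.float64(-0.27))
S (array([ 0.58822872, -0.00238366]), np.float64(0.0102), np.float64(-2.15))
Si (array([ 0.58429444, -0.0024871 ]), np.float64(0.0063), np.float64(-4.43))
L (array([0.5896535 , 0.01402442]), np.float64(0.0198), np.float64(53.97))
Li (array([0.58474912, 0.00742083]), np.float64(0.0116), np.float64(54.38))
spc (array([ 0.5781292 , -0.00159633]), np.float64(0.0004), np.float64(72.25))
ringc (array([ 0.58058292, -0.00079217]), np.float64(0.0029), np.float64(25.06))
```

Run:
```python
from h import *
manip.movel([.535,-.001,.225],rot(-3),v=0.1)
look("g"); print(manip.current_qpos())
```

```text
shot [235, 91] 15.425
[ 0.88019396  0.52815158 -1.22672532  1.80909318  0.53529033  1.19321682
 -2.13493763]
```

View pics/g.png

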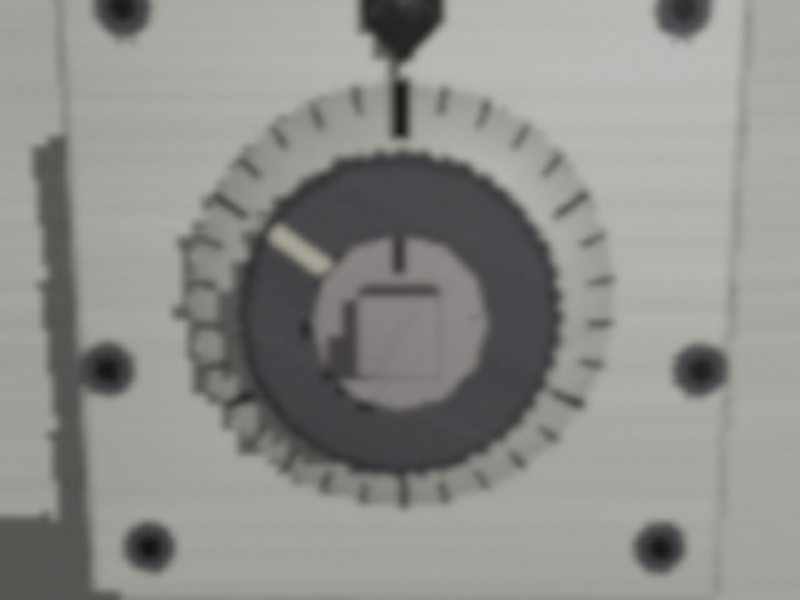

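Run:
```python
from h import *
p=dict(np.load("g.npz")); c=p["c"]; g=cv2.resize(cv2.cvtColor(p["img"],cv2.COLOR_RGB2GRAY)[c[1]:c[1]+120,c[0]:c[0]+160],None,fx=5,fy=5,interpolation=cv2.INTER_CUBIC).astype(float)
def cen(v,lo=370,hi=432,th=None):
    r=g[v-2:v+3,lo:hi].mean(0); d=np.clip(np.median(r)-20-r,0,None); return lo+(d*np.arange(hi-lo)).sum()/d.sum()
for v,z in ((85,.180),(100,.182),(115,.184),(130,.1858)):
    u=cen(v); print(v,u,ang("g",u,v,z))
for v in (15,25,35,45,50,55):
    r=g[v,340:460]; i=np.where(r<100)[0]+340; u=i.mean() if len(i) else 0; print("P",v,u,i.min() if len(i) else 0,i.max() if len(i) else 0,ang("g",u,v,.172),ang("g",u,v,.168))
for v in (240,255,268):
    u=cen(v,380,420); print("S",v,u,ang("g",u,v,.2035))
print("sp",ang("g",398,337,.2155),ang("g",400,323,.2035),ang("g",400,312,.1995))
```

```text
85 399.76784500339903 (array([ 0.60658335, -0.00310494]), np.float64(0.0286), np.float64(-2.21))
100 399.9575348765905 (array([ 0.60462422, -0.00305493]), np.float64(0.0266), np.float64(-2.27))
115 399.99403519236506 (array([ 0.60269358, -0.00298589]), np.float64(0.0247), np.float64(-2.29))
130 399.9734350713579 (array([ 0.60079023, -0.00290742]), np.float64(0.0228), np.float64(-2.28))
P 15 401.0 361 441 (array([ 0.61597834, -0.00366275]), np.float64(0.038), np.float64(-2.51)) (array([ 0.61624686, -0.00361282]), np.float64(0.0383), np.float64(-2.41))
P 25 399.5 362 437 (array([ 0.61468675, -0.003384  ]), np.float64(0.0367), np.float64(-2.16)) (array([ 0.61493127, -0.00332889]), np.float64(0.037), np.float64(-2.06))
P 35 400.5 373 428 (array([ 0.61337318, -0.00344886]), np.float64(0.0354), np.float64(-2.35)) (array([ 0.61359328, -0.00339496]), np.float64(0.0356), np.float64(-2.24))
P 45 397.5 377 418 (array([ 0.61208333, -0.00296171]), np.float64(0.0341), np.float64(-1.62)) (array([ 0.61227946, -0.00289876]), np.float64(0.0343), np.float64(-1.5))
P 50 396.0 378 414 (array([ 0.61143675, -0.00271751]), np.float64(0.0334), np.float64(-1.23)) (array([ 0.61162087, -0.00265002]), np.float64(0.0336), np.float64(-1.11))
P 55 397.5 384 411 (array([ 0.61076789, -0.00288778]), np.float64(0.0328), np.float64(-1.55)) (array([ 0.61093958, -0.00282345]), np.float64(0.0329), np.float64(-1.43))
S 240 398.3905109489051 (array([ 0.58792294, -0.00229523]), np.float64(0.0099), np.float64(-1.7))
S 255 398.4162857142857 (array([ 0.586119  , -0.00219729]), np.float64(0.0081), np.float64(-1.39))
S 268 398.398355754858 (array([ 0.58454809, -0.00210705]), np.float64(0.0065), np.float64(-0.94))
sp (array([ 0.57775121, -0.00189473]), np.float64(0.0003), np.float64(157.07)) (array([ 0.57781056, -0.00192817]), np.float64(0.0002), np.float64(159.24)) (array([ 0.57867974, -0.00190918]), np.float64(0.0007), np.float64(7.61))
```

Run:
```python
from h import *
manip.movep(A+[.225],rot(125)); manip.command_gripper(0.058)
manip.movel(A+[.1675],v=0.06,stop_force=8); print(manip.current_ee_pos(),manip.current_contact_force())
manip.command_gripper(0.03); print("w",manip.current_gripper_width(),manip.current_contact_force(),manip.current_t())
q=np.array(manip.current_qpos()); print(q)
t0=manip.current_torque()
q[6]-=np.radians(50); manip.move_j(q); print(50,manip.current_torque()-t0)
for k in range(5):
    q[6]-=np.radians(2.5); manip.move_j(q); d=np.array(manip.current_torque())-t0; print(52.5+2.5*k,d.round(3),np.degrees(q[6]-manip.current_qpos()[6]).round(2),manip.current_t())
    if abs(d[2])>0.8: break
```

```text
[ 0.57831509 -0.00185438  0.16792072] [-0.54809897  0.13872144 -0.33332393]
w 0.03920960548547894 [1.09046623 0.99376579 5.06340878] 18.9917
[ 0.81234155  0.73312901 -1.24005837  1.76139447  0.74444183  1.20653591
 -0.02981928]
50 [-0.27584483  1.17083087 -0.09023537]
52.5 [-0.255  1.263 -0.037] -0.08 20.0833
55.0 [-0.306  1.218 -0.054] -0.08 20.3333
57.5 [-1.139  2.095 -0.077] -0.08 20.5833
60.0 [-1.087  2.111 -0.088] -0.08 20.8333
62.5 [-1.295  2.222  1.28 ] -0.21 21.0833
```

Run:
```python
from h import *
manip.command_gripper(0.060)
manip.movel(A+[.225],v=0.1)
manip.movep([.535,-.001,.225],rot(-3))
look("i")
```

```text
shot [236, 90] 23.1167
```

View pics/i.png

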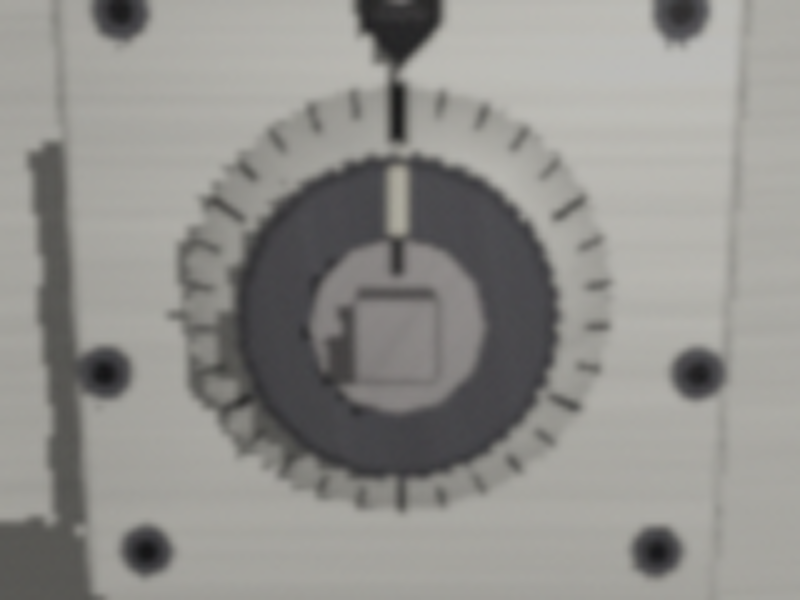

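The white ring line at (398,165–237) meets the black shoulder line at (398,240–270). The zero line at (398,85–140) is in line with the pointer tip at (398,65). The ring is home and the dial reads zero, so I'm handing in.

Run:
```python
from h import *
print(manip.hand_in())
```

```text
the job is handed in; nothing more can be done
None
```

The job is handed in: the last picture shows the dial's zero line at the pointer and the lock ring fully home, with the crank, setting block and plates never approached; it took about 23 s of the 51 s allowed.

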